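# Clamp a circuit board in its holder, to the click

### The arm

A 7-joint arm with a two-finger parallel gripper is mounted at the origin on the work surface. World frame = base frame: x ahead of the robot, y to its left, z up, the work surface at z = 0. Lengths are in mm, angles in rad, forces in N, time in s.
With the tool pointing down it reaches from about 400 to 875 mm from the base axis. Payload 6.5 kg.
Tool frame: the origin (TCP) lies on the centre line of the jaws, within the pads' length; the fingertips stand 11 mm ahead of it and the grasp point (between the pads) lies 8 mm behind it; z points along the fingers, x is the direction in which the jaws open and shut, and the axes are right-handed (so a half turn about z gives the same grasp; the last joint's range is limited). The gripper opens to 85 mm and grips with 20 to 120 N. Pads are 22 mm wide; open, the fingers measure 114 mm over their backs; the gripper's body (76 mm by 85 mm) begins 54 mm behind the grasp point. The pads swing forward as they close: fully open they stand 13 mm farther back than shut.
Start: joints at [1.228, 0.536, -0.004, 1.538, 0.003, 1.067, -0.071], TCP at [177.627, -625.251, 242.29] pointing down, gripper open.
Joint ranges: [-2.7, 2.7], [-0.37, 2.16], [-1.27, 1.26], [0.24, 2.4], [-1.31, 4.45], [0.19, 1.91], [-2.76, 2.76]. Speed limits (rad/s): [2.39, 2.39, 3.14, 3.14, 3.14, 3.14, 3.14].

### API

Orientations are given as a unit quaternion [w, x, y, z].
In Python, from plant import arm, fingers, solver, get_obs, read_camera, sign_off gives the robot as it stands. The module is installed in compiled form; this text tells all that it offers. Calls block until the motion is done:
- arm.move_to(position, orientation): joint-space move of the TCP to a pose.
- arm.line_to(position, frame=None, v=150, threshold=None): straight line of the TCP; frame=None keeps the orientation; v is the mean speed in mm/s. With threshold (N) it stops when the force on the tool has changed by that much, and returns True; else False.
- arm.move_j(angles): joint-space move.
- fingers.set_gripper(opening, force=None): finger opening in mm; force is the grip in N (None keeps the last); returns when the fingers have stopped.
- arm.wait(seconds).
- solver.solve_ik(position, orientation): joint angles nearest the present ones, or None.
- get_obs(): the state.
- read_camera(name): name is "side" or "top" or "wrist"; returns a dict with "color" (400x640x3 uint8, blue, green, red), "fov_y" (degrees; the focal length in pixels is half the picture's height over the tangent of half this angle, whatever the lens; pixels are square), "cx", "cy" (the principal point, pixels), "k1" (the pictures are not rectified: a ray, as slopes to the right and down, at radius r is drawn at 1 + k1 r^2 times it, then the intrinsics apply), "extrinsics" (4x4, takes a point from world to camera coordinates). Camera axes: x right, y down, z forward; pixel columns grow to the right and rows downward; lengths in mm; the calibration is good to about 2 mm. A picture is of the moment at which its call begins. There is no depth.
A pose or a line that the arm cannot do raises arm.IKError and nothing moves.
- sign_off(): hands the job in, once; it reports no verdict.
The state is a dict: "clock": time; "joints": joint angles; "qvel": joint speeds; "joint_efforts": joint torques, N m; "tcp_pos": TCP position; "tcp_rot": TCP orientation; "wrist_force": force on the tool from outside, world axes, zero at the start; "moment": the same for the moment, N m; "grip_width": finger opening in mm.
Only numpy, scipy, OpenCV 4.12 (cv2) and the standard library are available. Lean on these libraries where they do the work, as an engineer would, in place of code of your own. Each camera call takes 0.05 s, during which the arm holds its last target. There are 200 camera calls.

### The job

Put the power-supply board into the board holder for rework: lay it flat on the two rails with its bare end towards the clamp, then slide it gently home under the clamp until it stops against the post. Tighten the black clamp knob clockwise until it clicks once, so that the pad holds the board down, and stop there: do not turn it on into a second click. Leave the other things on the bench where they are.

Things in the scene. Friction and masses are not known exactly. Their poses are not given: they have to be found in the camera images.
- board: loose green circuit board, 170 x 46 mm, 2 mm thick, 130 g, component side up. Origin: centre of its underside; x runs along it to the bare end (the last 27 mm carry no parts), z up. Capacitors and a finned aluminium heat sink, up to 24 mm above the underside, stand at x -76 to -33 mm; small parts up to 14 mm at x +23 to +53 mm.
- board_end (a point): middle of the board's bare end edge, on the underside: board x +85 mm
- transformer (a point): grip point on the transformer, the tall yellow and black block in the middle of the board, 27 mm above the board's underside. The block is 28 mm (board x) x 24 mm (board y, grip across this) and rises from 2 to 34 mm above the underside. The board hangs level from it.
- holder: fixed board holder: grey base plate 236 x 100 x 8 mm. Origin: centre of the plate's underside, on the bench; x runs along the rails towards the clamp. Two aluminium rails (x -112 to +92 mm) have ledges (y 15 to 25.5 mm on either side, top 16 mm high) that carry the board's long edges, and lips outside them, inner faces 51 mm apart, tops 20 mm high. The board lies 46 mm wide between the lips.
- stop: fixed end post with the clamp arm and its pad. Origin and axes are the holder's. Post at x +90 to +112 mm, 50 mm wide; its near face is the stop. The arm (30 mm wide, 30 to 42 mm high) reaches back to x +60 mm, so the board must be slid in beneath it from a board centre at x -27 mm or less. Under it at x +76 mm a rubber pad, 16 mm across, hangs 2 to 6 mm clear of a board on the ledges.
- stop_face (a point): middle of the stop face at ledge height (holder x +90, z 16 mm), axes as the holder's; the middle of the board's bare end edge comes here when home
- knob_grip (a point): centre of the black fluted knob on top of the clamp arm, at the height to grip: holder x +76 mm, 66 mm above the bench, axes as the holder's. The knob is round, 38 mm across, spans 44 to 76 mm above the bench and turns in place about its upright axis. It moves the pad 12.6 mm per turn, clockwise downwards; fully down, the pad presses on the board with about 12 N through a spring.
- knob (a joint): slip of the click clutch in the knob, rad: 0 until it slips, one click per 0.785. Turned clockwise the knob drives the pad down at about 0.15 N m for 0.3 to 0.6 of a turn, as far as it stands open. With the pad fully down the torque rises to about 0.3 N m, falls away half way through the click (0.39), drops into the next tooth and rises again (the second click goes over at 1.18). Turned back, it lifts the pad.
- spool: loose solder spool standing upright, 60 mm across, 38 mm high; origin at its underside
- tweezers: loose steel tweezers lying flat, 124 x 20 x 8 mm; origin at the underside, x along them
- pump: loose desoldering pump lying on its side, 180 mm long, 20 mm thick, with a black release button on top; origin at the underside, x along it
- tip_tin: loose round tip-cleaner tin with brass wool, 68 mm across, 36 mm high; origin at its underside
Not all that is in view belongs to the job. Several things have the shape of the board; the one meant has the colours described above.

How it is judged (in metres and radians):
On the way, in this order (a step that is already met when the one before it is completed fails the run):
1. the board lies flat on the ledges with its bare end against the stop (x of board_end in the frame of stop_face between -0.0025 and 0.002 m and y of board_end in the frame of stop_face between -0.004 and 0.004 m and z of board_end in the frame of stop_face between -0.002 and 0.002 m and angle between the x axis of board and the x axis of holder, either way round below 0.04 rad and angle between board's own z axis and vertical below 0.03 rad), for 0.2 s.
2. with the board still home, the knob has clicked and the pad presses on the board (all of step 1 and value of joint knob above 0.65 rad and contact force between stop and board above 7 N), for 0.2 s.
At the end, for the whole second after the job is handed in: Board still and flat on both ledges (2 mm, 0.03 rad), in line with the holder (0.04 rad), its bare end within 2.5 mm of the stop and 4 mm of the middle; clutch slipped one click (0.65 to 1.25 rad); pad pressing on the board with over 7 N; nothing else moved over 2 cm (all of step 2 and value of joint knob below 1.25 rad and linear speed of board below 0.01 m/s); the robot touches nothing.
It fails at once if the board is rammed against the post with more than 25 N (contact force between board and stop above 25 N).
It fails at once if the knob is turned on into a second click (value of joint knob above 1.25 rad).
It fails at once if the spool, tweezers, pump or tin is moved more than 2 cm (distance of any of spool, tweezers, pump, tip_tin from where it was at the start of the episode above 0.02 m).
It also fails if it takes over 72 s, if anything falls off the work surface, if the arm or the gripper's body presses on something with over 40 N, if the wrist force passes 120 N, or if a joint passes its speed limit or range.

## Working session

There is one attempt and no reset: what is moved stays moved. The work goes in short steps, each a Python script; the robot and the scene stay as the last script left them, time stands still between calls to the robot, and variables do not carry over. Pictures are saved under pics/ and viewed, about 8 in all and at most 12, crops included, and the job is handed in when it is done.

```bash
mkdir -p pics
cat > h.py <<'E'
import numpy as np, cv2
from plant import arm, fingers, solver, get_obs, read_camera, sign_off
def K(c):
    f=200/np.tan(np.radians(c["fov_y"])/2); return f
def pix(c,p):
    p=np.atleast_2d(p).astype(float); E=np.array(c["extrinsics"])
    q=p@E[:3,:3].T+E[:3,3]; s=q[:,:2]/q[:,2:]; r2=(s**2).sum(1,keepdims=True)
    return s*(1+c["k1"]*r2)*K(c)+[c["cx"],c["cy"]]
def world(c,uv,z):
    uv=np.atleast_2d(uv).astype(float); d=(uv-[c["cx"],c["cy"]])/K(c); s=d.copy()
    for _ in range(30): s=d/(1+c["k1"]*(s**2).sum(1,keepdims=True))
    E=np.array(c["extrinsics"]); R=E[:3,:3]; o=-R.T@E[:3,3]
    r=np.c_[s,np.ones(len(s))]@R; return o+r*((z-o[2])/r[:,2])[:,None]
def shot(n,file,box=None,scale=1):
    c=read_camera(n); im=c["color"]
    if box: im=im[box[1]:box[3],box[0]:box[2]]
    cv2.imwrite("pics/"+file,cv2.resize(im,None,fx=scale,fy=scale,interpolation=cv2.INTER_CUBIC)); return c
E
python3 - <<'E'
from h import *
import pickle
for n in("top","side"):
    c=shot(n,n+"0.png",None,1.25); pickle.dump(c,open(n+"0.pkl","wb"))
    E=np.array(c["extrinsics"]);print(n,c["fov_y"],c["k1"],c["cx"],c["cy"],-E[:3,:3].T@E[:3,3],E[:3,:3].round(2).tolist())
o=get_obs();print(o)
E
```

```text
top 44.955650375982245 -0.017666324517420087 327.36168771022307 199.04144120932193 [ 457.16158608  -22.94567424 1143.23744612] [[-0.02, -1.0, -0.01], [-0.99, 0.02, -0.11], [0.11, 0.01, -0.99]]
side 53.93168922035732 0.005313991854190025 325.44257472205993 200.93155094662418 [414.82735935 719.14473109 520.987038  ] [[-0.97, -0.24, 0.01], [-0.14, 0.51, -0.85], [0.2, -0.83, -0.53]]
{'clock': 0.1, 'joints': array([ 1.22781661,  0.53711507, -0.00444408,  1.53879078,  0.00260712,
        1.06729787, -0.07119503]), 'qvel': array([-0.00065281, -0.00186458,  0.00040784, -0.00460227, -0.00029694,
        0.00225065, -0.00066567]), 'joint_efforts': array([ 1.90705454e-03, -5.84565353e+01,  1.05141543e+00, -2.59780240e+01,
        1.26167943e-02,  4.55370726e-03, -2.25207032e-05]), 'tcp_pos': array([ 177.45259832, -624.72227184,  241.47822991]), 'tcp_rot': array([-4.33798681e-04,  7.97916081e-01, -6.02768019e-01, -6.75337418e-04]), 'wrist_force': array([ 0.3660026 ,  0.11540012, -0.25954235]), 'moment': array([-0.01903411,  0.00117867, -0.04500133]), 'grip_width': 85.58995609365402}
```

View pics/top0.png

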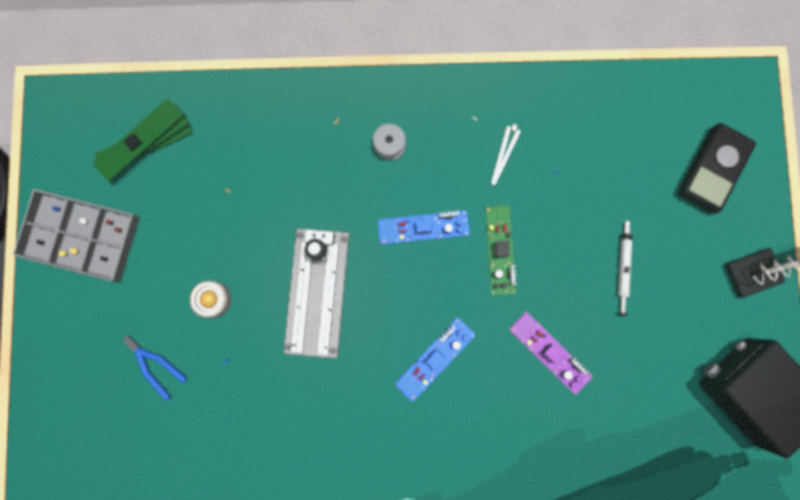

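View pics/side0.png

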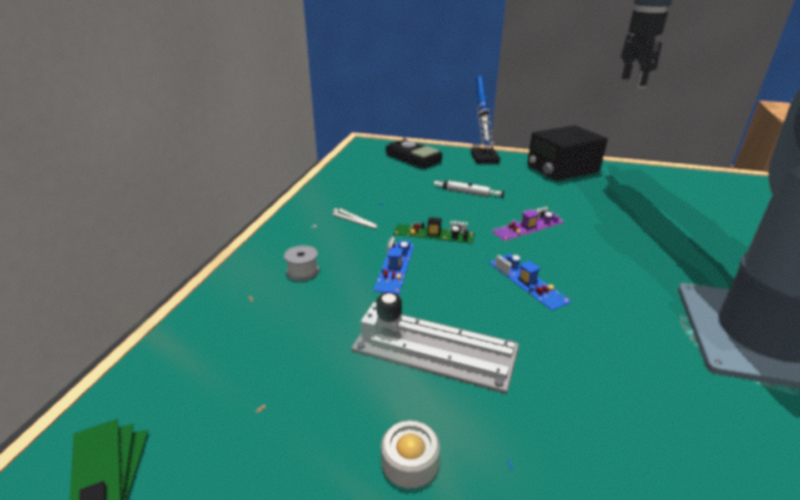

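The four loose boards in the top view: blue (424,228), blue (435,360), magenta (550,353) and green (501,250). There is also a dark green stack of blanks at (140,140). The green board at (501,250) fits: it has a dark transformer and a heat sink at its lower end. I'll confirm it in a crop and measure the holder in the same picture.

Run:
```python
from h import *
import pickle
im=pickle.load(open("top0.pkl","rb"))["color"]
a=cv2.resize(im[155:245,375:430],None,fx=6,fy=6,interpolation=cv2.INTER_CUBIC)  #330x540
b=cv2.resize(im[175:295,218:290],None,fx=5,fy=5,interpolation=cv2.INTER_CUBIC)  #360x600
o=np.zeros((600,700,3),np.uint8); o[:540,:330]=a; o[:,340:]=b
cv2.imwrite("pics/crop0.png",o)
```

```text
(no output)
```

View pics/crop0.png

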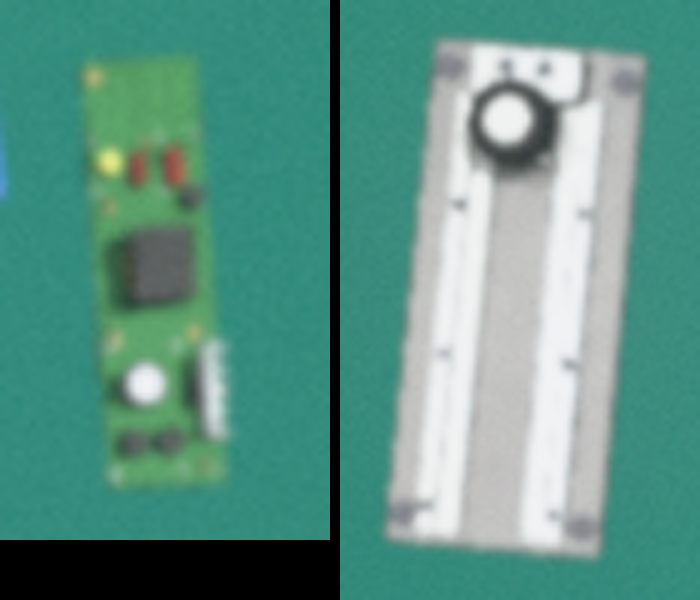

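The crop confirms the green board. Its bare end is up (crop 82,65 to 196,57), with the heat sink and capacitors at the bottom and a dark transformer at (160,265). The holder's clamp is also up, with the knob at about (510,123) and the plate corners at (436,40), (646,55), (600,556) and (387,540).

Run:
```python
from h import *
import pickle
c=pickle.load(open("top0.pkl","rb"))
def rep(n,P,L,W):
    m=P.mean(0); f=(P[0]+P[1]-P[2]-P[3])/2; s=(P[0]+P[3]-P[1]-P[2])/2
    print(n,P[:,:2].round(0).tolist(),"centre",m.round(1),"L",np.linalg.norm(f).round(1),L,"W",np.linalg.norm(s).round(1),W,"yaw",np.arctan2(f[1],f[0]).round(4),np.arctan2(-s[0],s[1]).round(4))
b=(np.array([[82,65],[196,57],[226,482],[110,487]])+.5)/6-.5+[375,155]
rep("board",world(c,b,2),170,46)
h=(np.array([[96,40],[306,55],[260,556],[47,540]])+.5)/5-.5+[218,175]
rep("holder",world(c,h,8),236,100)
print("knob",world(c,[(170+.5)/5-.5+218,(118+.5)/5-.5+175],76), "transf",world(c,[(162+.5)/6-.5+375,(262+.5)/6-.5+155],34))
# look from above with wrist
print(solver.solve_ik([452,-160,330],[0,1,0,0]),solver.solve_ik([452,-160,330],[0,.7071,.7071,0]),solver.solve_ik([452,-160,330],[0,.7071,-.7071,0]))
c=read_camera("wrist");E=np.array(c["extrinsics"]);o=get_obs();print(c["fov_y"],-E[:3,:3].T@E[:3,3]-o["tcp_pos"],E[:3,:3].round(2).tolist())
```

```text
board [[658.0, -161.0], [660.0, -206.0], [491.0, -211.0], [490.0, -166.0]] centre [ 574.5 -185.9    2. ] L 168.6 170 W 45.5 46 yaw 0.0295 0.0334
holder [[624.0, 201.0], [614.0, 101.0], [380.0, 125.0], [390.0, 224.0]] centre [502.1 162.9   8. ] L 235.5 236 W 100.0 100 yaw -0.1015 -0.0951
knob [[578.2004964  154.57746498  76.        ]] transf [[ 574.67186595 -184.772334     34.        ]]
[ 0.70933132  0.18805254 -0.52463257  1.8437117   0.10339816  1.13668645
  0.14875805] [ 0.92007842  0.22738723 -0.77614761  1.83367707  0.17389486  1.14996404
  1.65611789] [ 0.51223397  0.16588883 -0.2988548   1.85392612  0.05379376  1.12956454
 -1.3765408 ]
61.304027226641246 [ 77.98813941  20.6857546  132.14616601] [[0.27, -0.96, -0.0], [-0.91, -0.26, 0.31], [-0.3, -0.08, -0.95]]
```

```bash
cat >> h.py <<'E'
def q(a): return [0,np.cos(a/2),np.sin(a/2),0]   # tool down, jaw axis at angle a
HP=np.pi/2
def say(t=""):
    o=get_obs(); r=o["tcp_rot"]
    print(t,round(o["clock"],2),"tcp",o["tcp_pos"].round(1),"a",round(2*np.arctan2(r[2],r[1]),4),"w",round(o["grip_width"],1),"F",o["wrist_force"].round(1),"M",o["moment"].round(2),"j",o["joints"].round(2))
E
python3 - <<'E'
from h import *
p=get_obs()["tcp_pos"]; arm.line_to([p[0],p[1],300],v=250)
fingers.set_gripper(45,40)
arm.move_to([574.6,-185.2,120],q(.0315-HP)); say("above")
arm.wait(.2); shot("wrist","w1.png",None,1.2)
arm.line_to([574.6,-185.2,19],v=120,threshold=15); say("down")
E
```

```text
above 3.23 tcp [ 574.4 -186.6  120.2] a -1.541 w 45.5 F [-0.1  0.3 -0.3] M [-0.   -0.03 -0.04] j [ 0.4   0.62 -0.21  1.74  0.18  0.8  -1.44]
down 4.47 tcp [ 575.3 -185.4   19.7] a -1.5394 w 44.9 F [-0.2 -0.3  0.9] M [ 0.   -0.01  0.06] j [ 0.37  0.77 -0.18  1.77  0.22  0.62 -1.48]
```

View pics/w1.png

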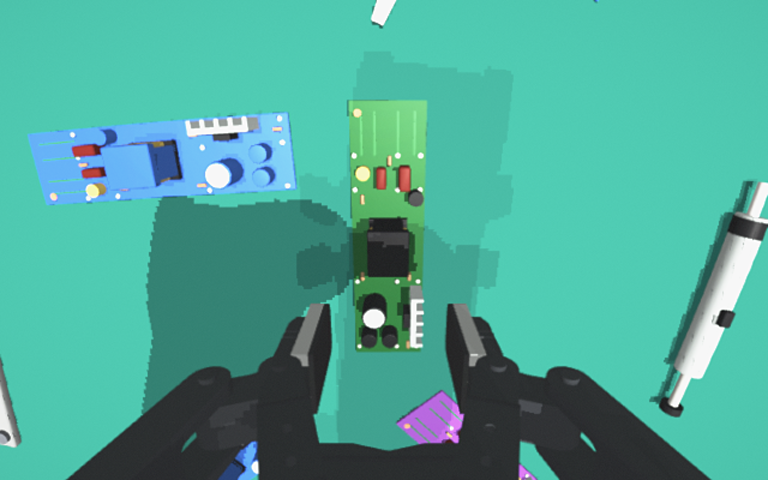

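The wrist view shows the green board centred between the jaws. Its bare end is up at (388,100) and the transformer is at (388,250). Next I grip it, lift it and carry it to the holder.

```bash
cat >> h.py <<'E'
C=np.array([502.1,162.9]); Y=-0.098
def H(x,y,z,C=C,Y=Y):
    return [C[0]+x*np.cos(Y)-y*np.sin(Y),C[1]+x*np.sin(Y)+y*np.cos(Y),z]
E
python3 - <<'E'
from h import *
import pickle
fingers.set_gripper(10,50); say("grip")
p=get_obs()["tcp_pos"]; arm.line_to([p[0],p[1],130],v=150); say("lift")
arm.move_to(H(-42,0,120),q(Y-HP)); arm.line_to(H(-42,0,50),v=120,threshold=8); arm.wait(.4); say("hover")
c=shot("wrist","w2.png",(60,0,580,400),1.5); c["tcp"]=get_obs()["tcp_pos"]; pickle.dump(c,open("w2.pkl","wb"))
E
```

```text
grip 4.78 tcp [ 575.4 -185.5   20. ] a -1.5394 w 23.1 F [-0.4  0.5  6.7] M [ 0.02  0.18 -0.02] j [ 0.37  0.77 -0.18  1.76  0.22  0.62 -1.48]
lift 5.67 tcp [ 574.5 -185.3  129. ] a -1.5393 w 23.3 F [ 0.4 -0.3 -1.6] M [0.   0.03 0.01] j [ 0.4   0.61 -0.22  1.74  0.17  0.82 -1.44]
hover 8.19 tcp [460.5 167.1  50.3] a 4.6143 w 23.4 F [ 0.4 -0.4 -1.1] M [-0.04 -0.01 -0.01] j [-0.28  0.59 -0.2   2.06  0.23  0.51 -2.32]
```

View pics/w2.png

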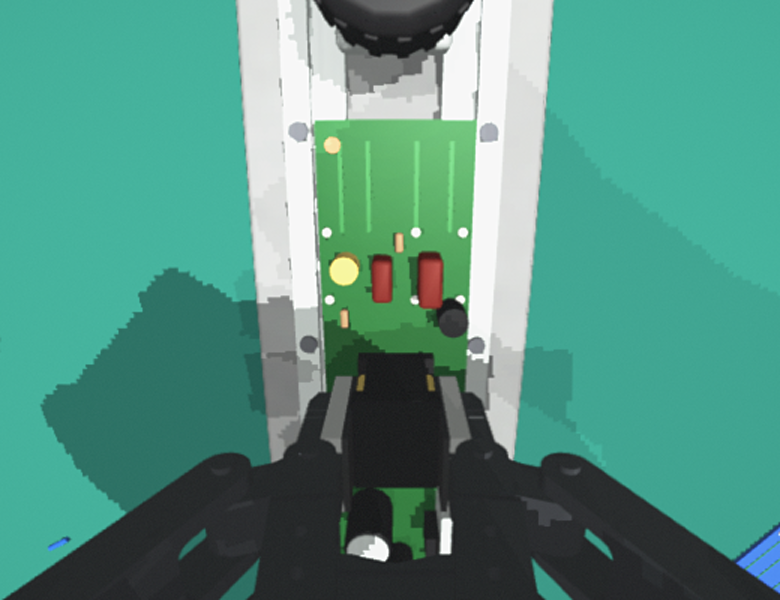

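The board hangs level between the rails. Its bare edge runs (315,121) to (475,121), and the rail screws are at (298,131), (488,132), (308,344) and (476,345). I'll compute the lateral and yaw error from these.

Run:
```python
from h import *
import pickle
c=pickle.load(open("w2.pkl","rb")); t=c["tcp"]
f=lambda l:(np.array(l,float)+.5)/1.5-.5+[60,0]
def loc(P): # to holder-axis frame centred on tcp
    d=P[:,:2]-t[:2]; return np.c_[d@[np.cos(Y),np.sin(Y)],d@[-np.sin(Y),np.cos(Y)]].round(2)
print("screws",loc(world(c,f([[298,131],[488,132],[308,344],[476,345]]),20)).tolist())
print("board edge",loc(world(c,f([[315,121],[475,121],[326,380],[467,380]]),33)).tolist(), t)
im=c["color"]; a=cv2.resize(im[40:140,230:400],None,fx=4.5,fy=5,interpolation=cv2.INTER_CUBIC)
cv2.imwrite("pics/w2c.png",a)
```

```text
screws [[83.48, 28.96], [83.12, -29.42], [12.87, 29.51], [12.44, -28.98]]
board edge [[85.95, 21.64], [85.91, -23.33], [5.54, 21.89], [5.49, -24.4]] [460.43243357 167.04668022  50.2166486 ]
```

View pics/w2c.png

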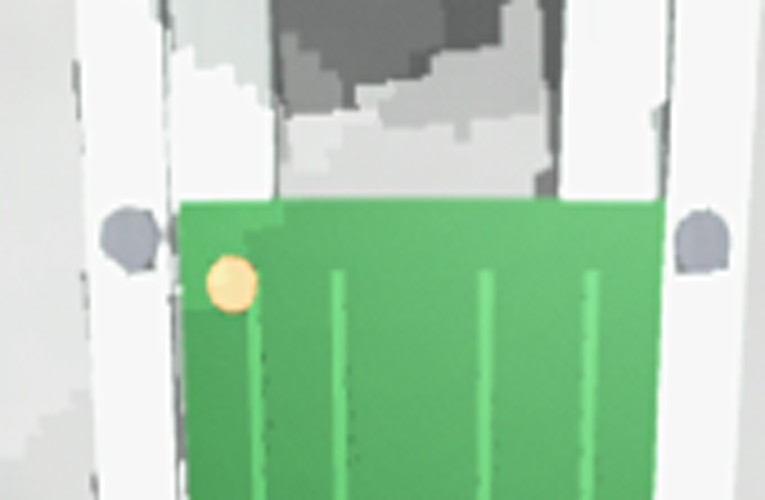

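Measured from the screws, the board sits about 1 mm towards −y and about 0.005 rad off. I'll correct both and lower it onto the ledges.

Run:
```python
from h import *
y=1.0; t=Y-.004-HP
arm.line_to(H(-42,y,44),q(t),v=60); arm.wait(.2); say("shift")
print(arm.line_to(H(-42,y,34.5),v=20,threshold=4)); say("down"); arm.wait(.3); say("settled")
shot("wrist","w3.png",(120,0,520,400),1.5)
```

```text
shift 8.69 tcp [460.4 168.   44. ] a 4.6104 w 23.0 F [ 1.4 -0.6 -1.2] M [ 0.01  0.01 -0.01] j [-0.28  0.61 -0.2   2.06  0.24  0.5  -2.33]
True
down 9.12 tcp [460.4 168.   36. ] a 4.6104 w 23.0 F [-1.  -0.6  6.8] M [-0.14  0.12 -0.04] j [-0.29  0.62 -0.19  2.06  0.24  0.48 -2.33]
settled 9.43 tcp [460.4 168.   36. ] a 4.6104 w 23.4 F [-2.  -1.1  6.2] M [-0.05  0.1  -0.08] j [-0.29  0.62 -0.19  2.06  0.24  0.48 -2.33]
```

View pics/w3.png

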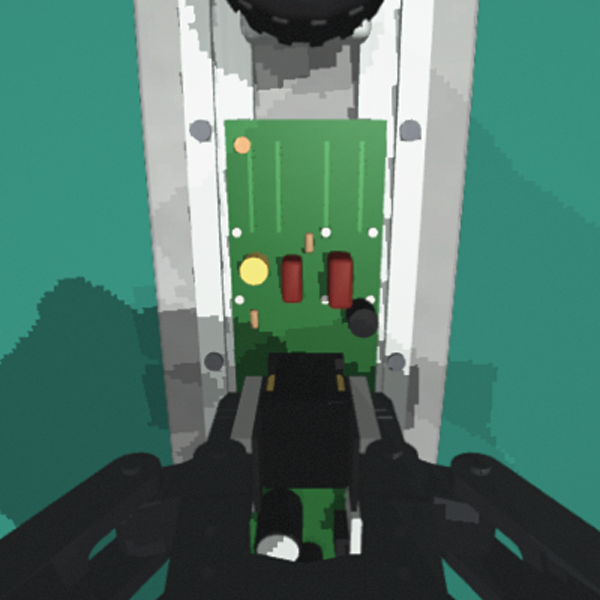

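The board (225 to 386 at row 121) lies between the lip edges (about 217 and 392). The z value matches the ledge height (36.0 = 20.0 + 16). Next is the gentle slide.

Run:
```python
from h import *
p=get_obs()["tcp_pos"]; u=np.array([np.cos(Y-.005),np.sin(Y-.005),0]); 
g=lambda d:list(p+u*d+[0,0,.3])
print(arm.line_to(g(36),v=30,threshold=6)); say("a")
r=arm.line_to(g(54),v=8,threshold=5); print(r); say("b"); arm.wait(.3); say("c")
print("dist",(get_obs()["tcp_pos"]-p)@u)
```

```text
True
a 9.76 tcp [460.4 168.   36. ] a 4.6105 w 22.9 F [-0.8 -0.1  5.8] M [-0.   -0.06 -0.04] j [-0.29  0.62 -0.19  2.06  0.24  0.48 -2.33]
True
b 10.73 tcp [460.4 168.   36. ] a 4.6108 w 23.0 F [-0.1 -0.7  4.8] M [-0.03 -0.14 -0.01] j [-0.29  0.62 -0.19  2.06  0.24  0.49 -2.33]
c 11.03 tcp [460.4 168.   36. ] a 4.6108 w 22.7 F [-0.3  1.3  5.7] M [ 0.05 -0.21 -0.  ] j [-0.29  0.62 -0.19  2.06  0.24  0.49 -2.33]
dist -0.03001431250061027
```

Run:
```python
from h import *
p=get_obs()["tcp_pos"]; u=np.array([np.cos(Y-.005),np.sin(Y-.005),0])
for k in range(4):
    arm.line_to(list(p+[0,0,.3*(k+1)]),v=5); arm.wait(.15); F=get_obs()["wrist_force"]; say("up%d"%k)
    if F[2]<2.5: break
p0=get_obs()["tcp_pos"]; z=p0[2]
g=lambda d:[*(p0+u*d)[:2],z]
print(arm.line_to(g(20),v=25,threshold=8)); say("a"); print("dist",(get_obs()["tcp_pos"]-p0)@u)
```

```text
up0 11.46 tcp [460.4 168.   36.2] a 4.6109 w 23.3 F [1.8 0.2 0.6] M [ 0.07 -0.33 -0.02] j [-0.29  0.62 -0.19  2.06  0.24  0.49 -2.33]
True
a 11.78 tcp [461.7 167.6  36.1] a 4.6115 w 23.2 F [ 0.  -0.7  4.4] M [-0.04 -0.32  0.02] j [-0.28  0.63 -0.2   2.05  0.24  0.49 -2.33]
dist 1.3048167601558742
```

Run:
```python
from h import *
p0=get_obs()["tcp_pos"]; u=np.array([np.cos(Y-.005),np.sin(Y-.005),0])
arm.line_to([*p0[:2],36.7],v=10); arm.wait(.2); say("up")
g=lambda d:[*(p0+u*d)[:2],36.7]
print(arm.line_to(g(34),v=30,threshold=8)); say("a"); print("dist",(get_obs()["tcp_pos"]-p0)@u)
```

```text
up 12.24 tcp [461.8 167.5  36.6] a 4.6116 w 23.1 F [ 1.2  0.  -0.1] M [-0.03 -0.22 -0.02] j [-0.28  0.63 -0.2   2.05  0.24  0.49 -2.33]
False
a 13.53 tcp [495.5 164.2  36.7] a 4.6119 w 23.2 F [-0.8 -0.6 -0.9] M [-0.03 -0.06 -0.05] j [-0.25  0.66 -0.2   1.97  0.24  0.54 -2.28]
dist 34.0055586183008
```

Run:
```python
from h import *
p0=get_obs()["tcp_pos"]; u=np.array([np.cos(Y-.005),np.sin(Y-.005),0])
g=lambda d:[*(p0+u*d)[:2],36.7]
print(arm.line_to(g(17),v=8,threshold=5)); say("a"); print("dist",(get_obs()["tcp_pos"]-p0)@u)
arm.wait(.2); say("b")
shot("wrist","w4.png",(120,0,520,400),1.5)
```

```text
True
a 14.96 tcp [507.2 163.   36.4] a 4.6117 w 23.0 F [-0.   0.9  3.5] M [ 0.06 -0.36 -0.02] j [-0.24  0.67 -0.2   1.94  0.24  0.56 -2.27]
dist 11.717670696820367
b 15.16 tcp [507.1 163.   36.3] a 4.6118 w 23.3 F [ 1.  -0.4  3.4] M [ 0.08 -0.63 -0.03] j [-0.24  0.67 -0.2   1.94  0.24  0.56 -2.27]
```

View pics/w4.png

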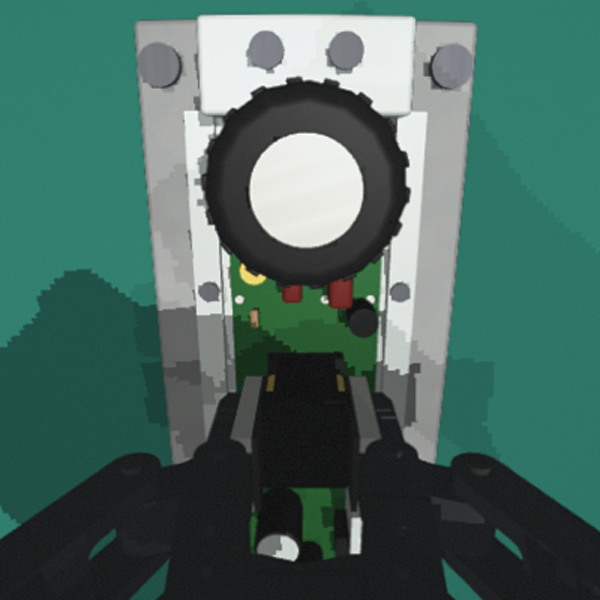

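Run:
```python
from h import *
p0=get_obs()["tcp_pos"]; u=np.array([np.cos(Y-.005),np.sin(Y-.005),0])
def mf(n=6):
    A=[]
    for _ in range(n): arm.wait(.02); o=get_obs(); A.append(np.r_[o["wrist_force"],o["moment"]])
    return np.mean(A,0)
arm.line_to([*p0[:2],36.8],v=10); arm.wait(.1)
F0=mf(); print(F0.round(2)); 
for k in range(1,9):
    arm.line_to([*(p0+u*.5*k)[:2],36.8],v=6); F=mf(); p=get_obs()["tcp_pos"]
    print(k*.5,"act",((p-p0)@u).round(2),p[2].round(2),"Fu",(F[:3]@u).round(2),F.round(2))
    if (F-F0)[:3]@u<-6: break
say()
```

```text
[ 1.32  0.44  1.14  0.12 -0.52  0.02]
0.5 act 0.07 36.73 Fu -0.94 [-0.88  0.63  2.49  0.14 -0.14  0.  ]
1.0 act 0.09 36.65 Fu -4.07 [-4.04  0.49  4.46  0.22  0.56  0.06]
1.5 act 0.12 36.61 Fu -6.65 [-6.61  0.73  6.31  0.22  0.92 -0.  ]
 16.73 tcp [507.2 162.8  36.6] a 4.6124 w 23.4 F [-6.3  0.8  6.1] M [0.2  0.89 0.02] j [-0.24  0.67 -0.2   1.94  0.23  0.57 -2.27]
```

The board is against the stop: commanded motion no longer moves it and the push force grows to about 6.6 N. I'll ease off, lower, release and move to the knob.

Run:
```python
from h import *
import pickle
p0=get_obs()["tcp_pos"]; u=np.array([np.cos(Y-.005),np.sin(Y-.005),0])
print(arm.line_to([*(p0+u*.5)[:2],35.7],v=8,threshold=6)); arm.wait(.2); say("down")
fingers.set_gripper(40,50); arm.wait(.2); say("open")
p=get_obs()["tcp_pos"]; arm.line_to([p[0],p[1],150],v=150)
for a in (2.6,2.3,2.0): print(a,[ (j:=solver.solve_ik(H(76,0,z),q(a))) is not None and j.round(2).tolist() for z in(60,150)])
c=shot("wrist","w5.png",(120,0,520,400),1.5); pickle.dump(c,open("w5.pkl","wb"))
c=read_camera("top"); pickle.dump(c,open("top5.pkl","wb")); say()
```

```text
True
down 17.16 tcp [507.  162.9  36.2] a 4.6123 w 23.0 F [-2.6 -0.8  6.6] M [-0.05 -0.18  0.03] j [-0.24  0.67 -0.2   1.94  0.23  0.56 -2.27]
open 17.67 tcp [505.7 163.1  35.5] a 4.6129 w 39.9 F [0.5 0.5 0.7] M [ 0.   -0.01  0.04] j [-0.24  0.67 -0.2   1.94  0.23  0.56 -2.27]
2.6 [[0.37, 1.01, -1.08, 1.74, 1.03, 1.07, 1.51], [0.37, 0.84, -1.08, 1.71, 0.82, 1.11, 1.64]]
2.3 [[0.37, 1.01, -1.08, 1.74, 1.03, 1.07, 1.21], [0.37, 0.84, -1.08, 1.71, 0.82, 1.11, 1.34]]
2.0 [[0.37, 1.01, -1.08, 1.74, 1.03, 1.07, 0.91], [0.37, 0.84, -1.08, 1.71, 0.82, 1.11, 1.04]]
 18.68 tcp [505.  162.8 148.9] a 4.6131 w 39.8 F [ 0.4 -0.3 -0.7] M [-0.04  0.04 -0.02] j [-0.19  0.48 -0.26  1.9   0.17  0.79 -2.21]
```

View pics/w5.png

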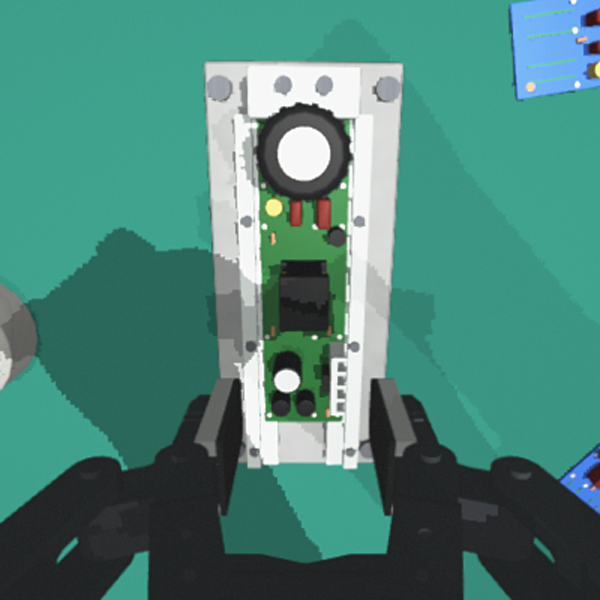

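Board looks home. Next I check its back edge and the knob centre against the geometry.

Run:
```python
from h import *
import pickle
c=pickle.load(open("w5.pkl","rb")); f=lambda l:(np.array(l,float)+.5)/1.5-.5+[120,0]
def hl(P): d=P[:,:2]-C; return np.c_[d@[np.cos(Y),np.sin(Y)],d@[-np.sin(Y),np.cos(Y)]].round(2).tolist()
print("knob",hl(world(c,f([[304.5,154]]),76)),"plate far corners",hl(world(c,f([[205,62],[404,64]]),8)))
print("back edge",hl(world(c,f([[265,421],[342,421]]),18)),"rail end",hl(world(c,f([[253,468],[350,467]]),18)))
print("screws",hl(world(c,f([[246,221],[359,221],[251,346],[354,346]]),20)))
print("transf top",hl(world(c,f([[303,302]]),50)))
t=pickle.load(open("top5.pkl","rb")); im=np.hstack([cv2.resize(c["color"][35:150,270:375],None,fx=4,fy=4,interpolation=cv2.INTER_CUBIC)]); cv2.imwrite("pics/k.png",im)
g=cv2.cvtColor(c["color"],cv2.COLOR_BGR2GRAY)
print("circles",cv2.HoughCircles(cv2.medianBlur(g,3)[35:150,270:375],cv2.HOUGH_GRADIENT,1,60,param1=100,param2=12,minRadius=13,maxRadius=22))
```

```text
knob [[77.13, -1.02]] plate far corners [[119.07, 47.95], [117.98, -51.02]]
back edge [[-78.83, 22.75], [-79.11, -23.33]] rail end [[-112.77, 31.28], [-112.41, -29.12]]
screws [[41.32, 29.0], [41.12, -29.36], [-28.95, 28.99], [-29.23, -28.79]]
transf top [[7.26, -0.23]]
circles [[[51.5 66.5 17.7]]]
```

Run:
```python
from h import *
import json
def mf(n=8):
    A=[]
    for _ in range(n): arm.wait(.02); o=get_obs(); A.append(np.r_[o["wrist_force"],o["moment"]])
    return np.mean(A,0)
fingers.set_gripper(60,50)
x,y=76.3,-.2
arm.line_to(H(x,y,140),q(Y-HP),v=150); arm.line_to(H(x,y,60),v=120,threshold=10); arm.wait(.2); say("y-test")
F0=mf(); fingers.set_gripper(20,50); arm.wait(.2); F=mf(); p=get_obs()["tcp_pos"]; print((F-F0).round(2)); say("gripped")
fingers.set_gripper(60,50); arm.wait(.2); say("open")
```

```text
y-test 20.67 tcp [578.6 155.4  60.8] a 4.6143 w 60.1 F [-0.1  0.1  0.5] M [0.02 0.02 0.02] j [-0.18  0.7  -0.21  1.78  0.22  0.68 -2.18]
[-1.64  0.74  5.73  0.19  0.35 -0.02]
gripped 21.46 tcp [578.2 155.7  60.5] a 4.6146 w 36.8 F [-1.8  0.7  5.9] M [ 0.2   0.33 -0.06] j [-0.18  0.7  -0.21  1.78  0.22  0.68 -2.18]
open 22.01 tcp [578.  155.2  59.9] a 4.6144 w 60.3 F [-0.6 -0.1  0.2] M [-0.01 -0.02 -0.01] j [-0.18  0.7  -0.21  1.78  0.22  0.68 -2.18]
```

Run:
```python
from h import *
def mf(n=8):
    A=[]
    for _ in range(n): arm.wait(.02); o=get_obs(); A.append(np.r_[o["wrist_force"],o["moment"]])
    return np.mean(A,0)
x,y=76.3,.1
arm.line_to(H(x,y,100),v=150); j=np.array(get_obs()["joints"]); j[6]=2.6; arm.move_j(list(j)); say("turned")
arm.line_to(H(x,y,60),v=80,threshold=10); arm.wait(.4); say("x-test")
F0=mf(); fingers.set_gripper(20,60); arm.wait(.3); F=mf(); print((F-F0).round(2)); say("gripped")
```

```text
turned 26.37 tcp [578.4 155.6 100.3] a 3.1 w 59.9 F [-0.2 -0.7  0.3] M [-0.03  0.05 -0.05] j [-0.17  0.64 -0.23  1.76  0.2   0.76  2.6 ]
x-test 27.43 tcp [578.2 155.6  60.3] a 3.1002 w 60.0 F [-0.4  0.3  0.4] M [-0.01 -0.07 -0.  ] j [-0.18  0.7  -0.21  1.78  0.22  0.68  2.58]
[-2.15 -0.02  5.32 -0.12  0.5  -0.03]
gripped 28.32 tcp [577.9 155.6  60.3] a 3.1002 w 36.3 F [-2.3 -0.9  5.7] M [-0.13  0.52 -0.02] j [-0.18  0.7  -0.21  1.78  0.22  0.68  2.58]
```

```bash
cat >> h.py <<'E'
def mf(n=6):
    A=[]
    for _ in range(n): arm.wait(.02); o=get_obs(); A.append(np.r_[o["wrist_force"],o["moment"]])
    return np.mean(A,0)
def turn(j,s):
    j[6]-=s; arm.move_j(list(j)); F=mf(); o=get_obs()
    print(round(o["clock"],2),"cmd",round(j[6],3),"act",round(o["joints"][6],3),"Mz",round(F[5],3),"F",F[:3].round(1),flush=True); return F[5]
E
python3 - <<'E'
from h import *
import json
j=np.array(get_obs()["joints"]); json.dump(list(j),open("j.json","w"))
for k in range(9):
    m=turn(j,.2); json.dump(list(j),open("j.json","w"))
    if m>.24: break
say()
E
```

```text
28.73 cmd 2.385 act 2.388 Mz -0.05 F [-1.1 -0.2  3.6]
29.14 cmd 2.185 act 2.189 Mz -0.013 F [-2.  -0.6  4.2]
29.55 cmd 1.985 act 1.989 Mz 0.033 F [-2.6 -0.6  5. ]
29.96 cmd 1.785 act 1.788 Mz -0.083 F [-2.9 -0.   5.3]
30.37 cmd 1.585 act 1.588 Mz -0.098 F [-3.6  0.1  5. ]
30.77 cmd 1.385 act 1.388 Mz -0.066 F [-3.2 -0.2  5.5]
31.18 cmd 1.185 act 1.188 Mz -0.063 F [-3.1 -0.4  5.4]
31.59 cmd 0.985 act 0.988 Mz -0.059 F [-3.3  0.2  5.2]
32.0 cmd 0.785 act 0.788 Mz -0.067 F [-3.6  0.5  5.2]
 32.0 tcp [577.7 155.9  60.3] a 1.3036 w 36.4 F [-3.6  0.2  4.9] M [-0.02  0.74 -0.11] j [-0.18  0.7  -0.21  1.78  0.22  0.68  0.79]
```

Run:
```python
from h import *
import json
j=np.array(json.load(open("j.json")))
for k in range(14):
    m=turn(j,.12); json.dump(list(j),open("j.json","w"))
    if m>.1: break
say()
```

```text
32.35 cmd 0.665 act 0.668 Mz -0.071 F [-3.3  0.3  5. ]
32.7 cmd 0.545 act 0.548 Mz -0.053 F [-2.6  0.1  4.8]
33.05 cmd 0.425 act 0.429 Mz -0.066 F [-3.1  0.7  5.2]
33.4 cmd 0.305 act 0.309 Mz -0.032 F [-3.4  1.2  5.5]
33.75 cmd 0.185 act 0.191 Mz -0.048 F [-3.8  1.3  5.1]
34.1 cmd 0.065 act 0.071 Mz -0.02 F [-3.9  1.9  5.2]
34.45 cmd -0.055 act -0.05 Mz 0.085 F [-4.1  2.7  5.1]
34.8 cmd -0.175 act -0.171 Mz 0.051 F [-4.2  2.7  5.9]
35.15 cmd -0.295 act -0.29 Mz 0.017 F [-3.9  4.1  4.5]
35.5 cmd -0.415 act -0.41 Mz -0.085 F [-3.7  3.5  4.8]
35.85 cmd -0.535 act -0.529 Mz -0.097 F [-4.1  4.1  4.3]
36.2 cmd -0.655 act -0.648 Mz -0.101 F [-3.4  4.1  3.8]
36.55 cmd -0.775 act -0.768 Mz -0.095 F [-3.3  4.   3.9]
36.9 cmd -0.895 act -0.887 Mz 0.055 F [-3.8  4.   4.1]
 36.9 tcp [578.  156.1  60.3] a -0.3713 w 36.6 F [-4.2  3.5  4.2] M [0.77 0.75 0.03] j [-0.18  0.7  -0.21  1.78  0.22  0.68 -0.89]
```

Run:
```python
from h import *
import json
j=np.array(json.load(open("j.json")))
for k in range(5):
    arm.wait(.04); o=get_obs(); print(round(o["clock"],2),o["joint_efforts"].round(3),(o["joints"]-j).round(4)[4:],o["moment"].round(3))
shot("side","s1.png",(270,215,430,320),5)
```

```text
36.94 [  2.849 -57.312   0.68  -18.64    1.008  -0.358  -0.065] [-0.0003 -0.0003  0.0082] [0.843 0.707 0.065]
36.98 [  2.849 -57.313   0.68  -18.64    1.008  -0.358  -0.062] [-0.0003 -0.0004  0.0082] [0.816 0.74  0.064]
37.02 [  2.849 -57.312   0.68  -18.64    1.008  -0.358  -0.062] [-0.0003 -0.0003  0.0082] [0.811 0.691 0.094]
37.07 [  2.849 -57.312   0.68  -18.64    1.008  -0.358  -0.061] [-0.0002 -0.0003  0.0082] [0.887 0.74  0.036]
37.11 [  2.849 -57.311   0.68  -18.64    1.008  -0.358  -0.061] [-0.0002 -0.0003  0.0082] [0.817 0.757 0.044]
```

View pics/s1.png

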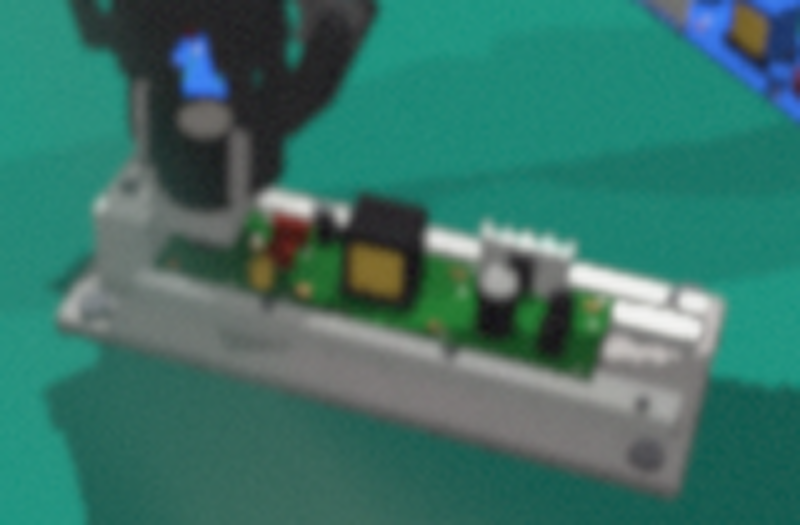

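The j7 torque history reads as one click. At rest the readings sit about 0.215 N m below the driving torque. Adding that back gives:

| Stage | Torque (N m) |
|---|---|
| Steady drive | about 0.15 |
| Peak, at j7 ≈ −0.06 (0.42 turn) | about 0.30 |
| After the peak | about 0.12 |
| One tooth (0.785) later | starts to rise |

Turning further could cause the second click. I'll ease back slightly, release, and test whether the pad really holds the board with a tiny pull.

Run:
```python
from h import *
import json
j=np.array(json.load(open("j.json")))
for k in range(2): turn(j,-.05); print(get_obs()["joint_efforts"][6].round(3))
fingers.set_gripper(60,40); arm.wait(.1); say("released")
p=get_obs()["tcp_pos"]; arm.line_to([p[0],p[1],115],v=150)
arm.move_to(H(4,.5,115),q(Y-.004-HP)); fingers.set_gripper(40,40)
arm.line_to(H(4,.5,38),v=110,threshold=10); arm.wait(.25); say("at transformer")
F0=mf(); fingers.set_gripper(10,40); arm.wait(.2); F1=mf(); say("grip"); print(F0.round(2),F1.round(2))
p=get_obs()["tcp_pos"]; u=np.array([np.cos(Y-.005),np.sin(Y-.005),0])
for d in(-.5,-1.,-.5,0):
    arm.line_to(list(p+u*d),v=6); F=mf(); print(d,"act",((get_obs()["tcp_pos"]-p)@u).round(2),"Fu",((F-F1)[:3]@u).round(2),F.round(2))
say()
```

```text
37.51 cmd -0.845 act -0.837 Mz 0.145 F [-3.1  3.5  4.1]
-0.149
37.86 cmd -0.795 act -0.787 Mz 0.104 F [-3.4  3.8  4. ]
-0.097
released 38.32 tcp [578.2 155.1  60.2] a -0.2793 w 60.1 F [ 0.4  1.  -0.6] M [-0.05  0.02 -0.01] j [-0.18  0.7  -0.21  1.78  0.22  0.68 -0.79]
at transformer 41.39 tcp [506.5 163.2  38.6] a 4.6104 w 40.1 F [ 0.1 -0.2  0.5] M [-0.02 -0.03 -0.03] j [-0.46  0.65  0.08  1.97 -0.1   0.52 -1.98]
grip 42.08 tcp [506.2 163.   38.3] a 4.6104 w 23.2 F [-1.7 -1.1  5.6] M [-0.14  0.3   0.09] j [-0.46  0.66  0.08  1.97 -0.1   0.52 -1.98]
[-0.11  0.08  0.34 -0.01 -0.02  0.01] [-1.07 -0.68  5.91 -0.15  0.3   0.07]
-0.5 act 0.03 Fu 3.27 [ 2.24 -0.49 -0.71 -0.07 -0.39  0.05]
-1.0 act -0.01 Fu 6.0 [ 5.   -0.39 -4.37 -0.16 -1.01  0.07]
-0.5 act -0.03 Fu 5.76 [ 4.76 -0.29 -3.78 -0.14 -1.    0.05]
0 act 0.02 Fu 4.62 [ 3.62 -0.25 -1.85 -0.09 -0.78  0.04]
 43.48 tcp [506.2 163.   38.3] a 4.6103 w 23.0 F [ 3.3  0.7 -2.2] M [-0.13 -0.83  0.05] j [-0.46  0.66  0.08  1.97 -0.1   0.52 -1.98]
```

The pull reached 6 N without moving the board (under 0.05 mm), so the pad is down and holding. I'll relieve the residual pull, release, retract and take a last look.

Run:
```python
from h import *
import pickle
p=get_obs()["tcp_pos"]; u=np.array([np.cos(Y-.005),np.sin(Y-.005),0])
for d in (.5,1.):
    arm.line_to(list(p+u*d),v=6); F=mf(); print(d,"act",((get_obs()["tcp_pos"]-p)@u).round(2),F.round(2))
    if F[0]<.5: break
fingers.set_gripper(45,40); arm.wait(.1)
p=get_obs()["tcp_pos"]; arm.line_to([p[0],p[1],150],v=150); arm.wait(.3); say("clear")
c=shot("wrist","w6.png",(120,0,520,400),1.5)
f=lambda l:(np.array(l,float)+.5)/1.5-.5+[120,0]
pickle.dump(c,open("w6.pkl","wb"))
t=read_camera("top")["color"]; b=pickle.load(open("top0.pkl","rb"))["color"]
d=cv2.absdiff(t,b).max(2)
for n,(x,y) in dict(spool=(390,142),tweezers=(506,155),pump=(625,270),tin=(209,299)).items():
    x=int(x/1.25);y=int(y/1.25); r=40 if n=="pump" else 28; print(n,"changed px",int((d[y-r:y+r,x-r:x+r]>60).sum()))
```

```text
0.5 act -0.02 [ 0.81  0.21  1.23 -0.01 -0.23  0.04]
1.0 act 0.01 [-2.92 -0.17  5.35  0.06  0.49  0.  ]
clear 45.81 tcp [506.9 162.7 149.4] a 4.6104 w 44.8 F [-0.4 -0.3 -0.4] M [ 0.01  0.06 -0.  ] j [-0.48  0.47  0.11  1.93 -0.07  0.75 -2.  ]
spool changed px 0
tweezers changed px 0
pump changed px 0
tin changed px 996
```

View pics/w6.png

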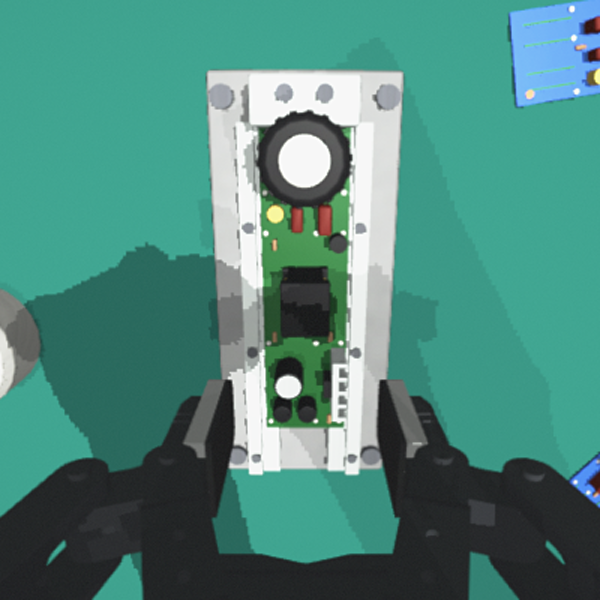

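The picture shows the board straight on the rails, with its back edge at row 427. It lies 74 px from the screw row at 353, against 75 px before clamping, so the board hasn't shifted. The jaws are clear. The tin's changed pixels fit the arm's shadow falling on it: in the wrist views it sits at (0,335) before and (0,340) now, moving with the scene. Handing in.

```bash
python3 -c "
from h import *
sign_off(); say('done')"
```

```text
the job is handed in; nothing more can be done
the job is handed in; nothing more can be done
```

The board is in the holder and clamped, and I handed the job in with about 46 of the 72 s used. I could not see the click directly; I inferred it from torque.

**Board:** I carried the green power-supply board by its transformer and laid it on the ledges with its bare end towards the clamp. I then slid it in until it stopped against the post, where the push was about 7 N (limit 25 N). The first slide attempts stopped early because the board was rubbing on the ledges, so I slid it raised about 0.5 mm.

**Knob:** I turned it clockwise 3.47 rad and then eased back 0.1 rad before letting go.

**Last checks:**
- **Pad:** it holds the board. A 6 N pull along the rails did not move it measurably.
- **Position:** the back edge measured at about holder x -79 mm, where -80 is expected, which is within picture error. It had not shifted after clamping.
- **Click:** the torque rose to about 0.30 N m after 0.42 turn, fell to about 0.12, and began to rise again about one tooth later. I stopped there. I read that as one click, with the slip near 0.8 to 0.9 rad. The readings were taken at rest and were noisy, with a smaller unexplained wobble early on, so this is the least certain check.
- **Other things:** the spool, tweezers and pump showed no change in the top picture. The tin's area did change. I put that down to the arm's shadow, as the wrist pictures show it in the same place, but I did not measure it.

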